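# Load an amber bulb blank into the turning head

### The job

Get the amber glass bulb ready for flame finishing: lift it out of the plywood bin and slide its stem straight into the cork-lined holder of the green turning head until the white ring on the stem is flush with the holder's mouth, then let go of it. It is glass, so do not ram it against the machine. Leave the green and the clear bulb in the bin, and the pot of rods, the paddle and the carton where they are.

Things in the scene. Friction and masses are not known exactly. Their poses are not given: they have to be found in the camera images.
- amber: Amber glass bulb to load (loose, 0.09 kg): ball 60 mm in diameter with a straight round stem 16 mm thick, its end closed and round. Origin in the ball's centre, +x along the stem to its tip at x = 160 mm; bare stem from x = 42 mm on. Centre of mass near x = 40 mm. At the start the ball lies in the bin and the stem leans, 40 degrees from level, in a notch of the bin's high wall.
- amber_tip (a point): The very end of the amber bulb's stem, on its axis, 160 mm from the ball's centre. Same axes as amber.
- amber_mark (a point): Centre of the white painted ring (5 mm wide) on the amber bulb's stem, on the stem's axis, 65 mm from the tip and 95 mm from the ball's centre. Same axes as amber.
- bin: Open plywood bin, fixed, 126 (x) x 244 (y) mm, boards 8 mm. Origin under its centre, z up. Walls 58 mm high, but 109 mm at +x, with open notches 22 mm wide, 95 mm above the bench, at y = -80, 0, 80 mm. Dividers 44 mm high make 3 lanes; in each a bulb, ball centre at x = -25, z = 38 mm, stem rising to +x over its notch, tip 141 mm high. Which bulb is in which lane varies.
- green: Green glass bulb of the same shape and size as the amber one (origin in the ball's centre, +x along the stem). It stays in the bin.
- clear: Clear glass bulb of the same shape and size as the amber one (origin in the ball's centre, +x along the stem). It stays in the bin.
- head: Green turning head on its bed, fixed. Origin on the bench straight below the holder's mouth; +x points level out of the mouth, z up. The holder, a steel sleeve 52 mm thick, runs back to x = -110 mm; there the green casting begins, 120 mm wide and 192 mm high, to x = -260 mm; behind it a handwheel to x = -284 mm, 215 mm high.
- mouth (a point): Centre of the holder's cork-lined mouth, in the plane of its front face, 160 mm above the bench. Axes as head: +x points out of the mouth, the stem goes in along -x. The bore is level, smooth, 19 mm in diameter, 108 mm deep, with no stop at the right depth. A stem left in it stays by friction, sagging about 3 degrees.
- pot: Loose rust-brown pot with glass rods standing in it, 90 mm in diameter, rods up to 160 mm high; origin under its centre. Leave it.
- paddle: Loose graphite paddle lying on the bench, 210 mm long, blade 55 mm wide towards +x, 18 mm high; origin near its middle, on the bench. Leave it.
- carton: Loose cardboard carton, 75 x 105 x 65 mm; origin under its centre. Leave it.
- nozzle (a point): End of the cold burner's nozzle, fixed on the head's bed, beside the place of the ball: 95 mm out of the mouth (+x of head), 85 mm to the head's -y side and 111 mm above the bench. The burner's barrel, 34 mm thick, slopes down from here away from the holder's axis; its top is 120 mm high.
Mind the look-alikes: they are no part of the job. Of the things that look like the amber, the larger one is meant.

How it is judged:
By the outcome, as a careful person would: the job done as asked, in the order asked, and still so for the second after the job is handed in, with the robot touching nothing.
It also fails if it takes over 54 s, if anything falls off the work surface, if the arm or the gripper's body presses on something with over 40 N, if the wrist force passes 120 N, or if a joint passes its speed limit or range.

### The arm

A 7-joint arm with a two-finger parallel gripper is mounted at the origin on the work surface. World frame = base frame: x ahead of the robot, y to its left, z up, the work surface at z = 0. Lengths are in m, angles in rad, forces in N, time in s.
With the tool pointing down it reaches from about 0.35 to 0.9 m from the base axis. Payload 8.1 kg.
Tool frame: the origin (TCP) lies midway between the tips of the shut fingers; the grasp point (between the pads) lies 19 mm behind it; z points along the fingers, y is the line along which they close (so a half turn about z gives the same grasp; the last joint's range is limited). The gripper opens to 92 mm and grips with 3 to 60 N. Pads are 19 mm wide; open, the fingers measure 130 mm over their backs; the gripper's body (75 mm by 190 mm) begins 47 mm behind the grasp point.
Start: joints at [-1.226, 0.434, 0.025, 1.573, -0.012, 1.134, -0.075], TCP at [0.271, 0.563, 0.227] pointing down, gripper open.
Joint ranges: [-2.62, 2.62], [-0.44, 2.09], [-1.27, 1.32], [0.08, 2.57], [-1.32, 4.46], [0.12, 2], [-2.74, 2.74]. Speed limits (rad/s): [2.22, 2.22, 3.01, 3.01, 3.14, 3.14, 3.14].

### API

Orientations are given as a rotation vector (axis times angle).
In Python, from workcell import read_state, snapshot, get_calibration, hand_in gives the robot as it stands. The module is installed in compiled form; this text tells all that it offers.
- The arm moves only by the shell command python3 -m jog 'ROWS' [OPENING]. ROWS is JSON, a list of rows, each a list of 6 numbers: the shift along the tool's x, y, z in cm, then the turn, a rotation vector about the tool's x, y, z in rad. In form: [[x, y, z, wx, wy, wz], ...]. A call has 1 to 8 rows; each row shifts and turns the commanded pose from where the row before left it, along the tool's axes as they then stand; what a row does not reach is not made up. A row lasts 1/10 s, in which the tool goes at most 50 mm and 8.59 degrees, less where a joint would pass 70% of its speed; a pose out of reach is approached as far as the arm can. A call is refused whole if a number of a shift passes 5 or a number of a turn 0.15, either way. A call with a gripper value outside its range is refused whole. OPENING is the closure in counts, from 0 (fully open) to 255 (shut), set as the call begins (- or left out, the last holds). The fingers move at their own pace and stop on an object; the grip force is fixed at half the most. Time passes only in rows, so rows that do not move let the fingers close. It gives the time, the measured TCP pose, the force, the opening and the grip force at its end, in the units of the state.
- read_state(): the state, without advancing time (a new reading comes with each control period).
- snapshot(name): name is "side" or "top"; returns the picture (420x560x3 uint8, blue, green, red); there is no depth.
- get_calibration(name): a dict with "camera_matrix" (3x3 intrinsics, pixels), "dist" ([k1, k2, p1, p2, k3] as OpenCV has them; the pictures are not rectified), "camera_from_world" (4x4, takes a point from world to camera coordinates). Camera axes: x right, y down, z forward; pixel columns grow to the right and rows downward; lengths in m; the calibration is good to about 2 mm. A picture is of the moment at which its call begins. get_calibration takes no time and is no camera call.
- hand_in(): hands the job in; it is judged then, once.
The state is a dict: "time_s": time; "qpos": joint angles; "qd": joint speeds; "joint_efforts": joint torques, N m; "tcp_pos": TCP position; "ee_rot": TCP orientation; "contact_force": force on the tool from outside, world axes, zero at the start; "moment": the same for the moment, N m; "width": opening from 0.0 (shut) to 1.0 (fully open); "grasp_force": force on a finger pad.
Only numpy, scipy, OpenCV 4.12 (cv2) and the standard library are available. Lean on these libraries where they do the work, as an engineer would, in place of code of your own. Each camera call takes 0.05 s, during which the arm holds its last target. There are 200 camera calls.

## Working session

There is one attempt and no reset: what is moved stays moved. The work goes in short steps, Python scripts to look and compute and a shell command to move; the robot and the scene stay as the last step left them, time stands still between calls to the robot, and variables do not carry over. Pictures are saved under pics/ and viewed, at most 10 in all, crops included, and the job is handed in when it is done.

```bash
mkdir -p pics
python3 - <<'E'
from workcell import *
import cv2,numpy as np
for n in("side","top"):
    cv2.imwrite(f"pics/{n}0.png",snapshot(n)); c=get_calibration(n)
    print(n,np.round(c["camera_matrix"],1).tolist(),np.round(c["dist"],3),np.round(c["camera_from_world"],3).tolist())
s=read_state();print(s)
E
```

```text
side [[447.0, 0.0, 271.5], [0.0, 447.0, 205.6], [0.0, 0.0, 1.0]] [0.039 0.    0.    0.    0.   ] [[0.876, -0.482, 0.014, -0.43], [-0.278, -0.529, -0.802, 0.353], [0.394, 0.698, -0.597, 0.931], [0.0, 0.0, 0.0, 1.0]]
top [[544.8, 0.0, 275.6], [0.0, 544.8, 213.9], [0.0, 0.0, 1.0]] [-0.042  0.     0.     0.     0.   ] [[0.01, -1.0, 0.026, 0.154], [-0.995, -0.013, -0.103, 0.62], [0.103, -0.025, -0.994, 1.557], [0.0, 0.0, 0.0, 1.0]]
{'time_s': 0.1, 'qpos': array([-1.22560217,  0.43514813,  0.0249819 ,  1.57398568, -0.0115859 ,
        1.13399858, -0.07512036]), 'qd': array([-0.00024482, -0.00109385, -0.00202994, -0.00400544, -0.00062803,
       -0.00017786,  0.00097916]), 'joint_efforts': array([ 4.07083542e-03, -6.69126964e+01,  9.88688618e-01, -3.15144575e+01,
       -6.04115054e-02,  3.74963880e-02,  7.60179887e-05]), 'tcp_pos': array([0.27047319, 0.56294744, 0.22603466]), 'ee_rot': array([-6.97633294e-01, -3.06298054e+00,  2.17516253e-03]), 'contact_force': array([ 0.03028624, -0.48894498,  1.08149872]), 'moment': array([-0.077311  ,  0.04393985,  0.03805424]), 'grasp_force': 0.0, 'width': 0.9982015632472441}
```

View pics/side0.png

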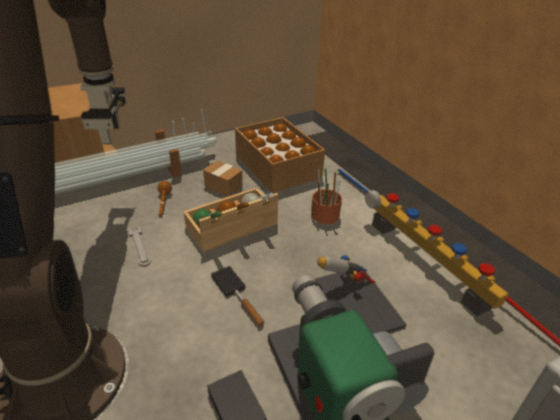

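View pics/top0.png

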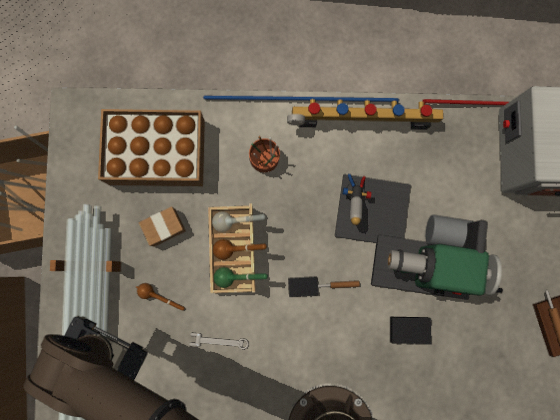

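The amber bulb is in the middle lane, with its ball at about (222,248) in the top view and its stem pointing right. The holder's mouth is at about (390,260), facing left, so the stem already points roughly the way it has to go in. The loose bulb at (150,293) is a decoy.

```bash
python3 - <<'E'
import cv2,numpy as np
t=cv2.imread("pics/top0.png");s=cv2.imread("pics/side0.png")
a=cv2.resize(t[195:300,200:300],None,fx=4,fy=4,interpolation=cv2.INTER_CUBIC)
b=cv2.resize(t[205:310,370:470],None,fx=4,fy=4,interpolation=cv2.INTER_CUBIC)
cv2.imwrite("pics/c1.png",np.hstack([a,b]))
a=cv2.resize(s[180:260,180:280],None,fx=4,fy=4,interpolation=cv2.INTER_CUBIC)
b=cv2.resize(s[250:330,280:380],None,fx=4,fy=4,interpolation=cv2.INTER_CUBIC)
cv2.imwrite("pics/c2.png",np.hstack([a,b]))
E
cat > h.py <<'E'
import cv2,numpy as np
from workcell import *
from scipy.spatial.transform import Rotation as R
def ray(n,px):
    c=get_calibration(n);T=c["camera_from_world"]
    u=cv2.undistortPoints(np.array([[px]],float),c["camera_matrix"],c["dist"])[0,0]
    return -T[:3,:3].T@T[:3,3], T[:3,:3].T@np.array([*u,1])
def onz(n,px,z):
    o,d=ray(n,px);return o+d*(z-o[2])/d[2]
def two(p,q):
    (o1,d1),(o2,d2)=ray("top",p),ray("side",q)
    k=np.linalg.lstsq(np.c_[d1,-d2],o2-o1,rcond=None)[0]
    a,b=o1+k[0]*d1,o2+k[1]*d2;return (a+b)/2,np.linalg.norm(a-b)
def proj(n,P):
    c=get_calibration(n);T=c["camera_from_world"]
    return cv2.projectPoints(np.atleast_2d(P).astype(float),cv2.Rodrigues(T[:3,:3])[0],T[:3,3],c["camera_matrix"],c["dist"])[0][:,0]
E
```

```text
(no output)
```

View pics/c1.png

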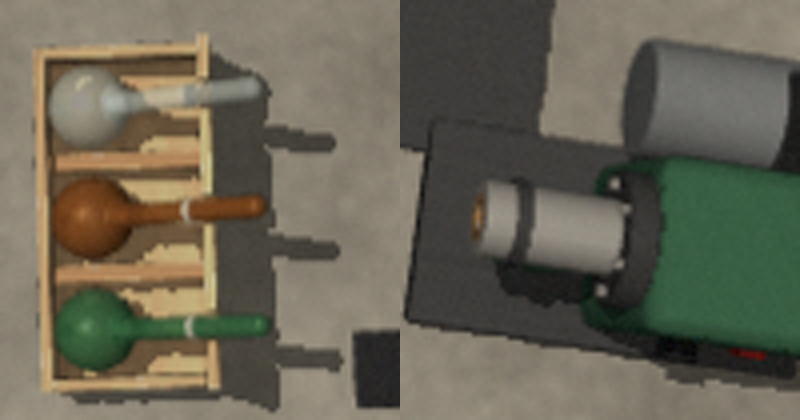

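View pics/c2.png

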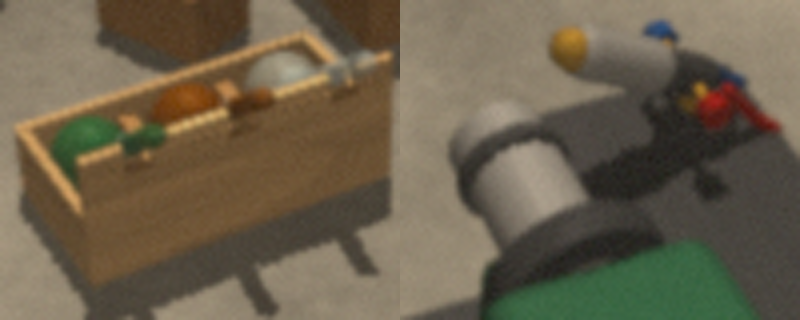

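Run:
```python
from h import *
def t1(x,y): return (x/4+200-.375,y/4+195-.375)
def t2(x,y): return (x/4-100+370-.375,y/4+205-.375)
p=lambda *a:print(*[np.round(v,4) if not isinstance(v,str) else v for v in a])
b=onz("top",t1(92,217),.038); tip=onz("top",t1(264,207),.138)
# tip end visible: radius 8mm included
p("ball",b,"tip",tip,"mark",onz("top",t1(187,210),.038+.095*np.sin(np.radians(40))+.006))
p("az", np.degrees(np.arctan2(*(tip-b)[[1,0]])))
for nm,q in dict(clear=(90,105),green=(95,328)).items(): p(nm,onz("top",t1(*q),.038))
p("bin TL,BL",onz("top",t1(36,50),.058),onz("top",t1(44,392),.058),"hi T,B",onz("top",t1(203,36),.109),onz("top",t1(214,386),.109))
p("mouth",onz("top",t2(480,218),.16))
for e in(((490,182),(620,197)),((490,257),(600,272)),((432,120),(620,149)),((408,320),(660,357))):
    z=.16 if e[0][0]>450 else .02
    A,B=[onz("top",t2(*q),z) for q in e];d=A-B;p("axis az",np.degrees(np.arctan2(d[1],d[0])),A,B)
s=read_state();p(R.from_rotvec(s["ee_rot"]).as_matrix())
g=s["tcp_pos"]; p(proj("top",g),proj("side",g))
```

```text
ball [0.5145 0.3127 0.038 ] tip [0.5188 0.19   0.138 ] mark [0.5176 0.2427 0.1051]
az -88.0175
clear [0.5953 0.3157 0.038 ]
green [0.4353 0.309  0.038 ]
bin TL,BL [0.6324 0.3536 0.058 ] [0.3904 0.3426 0.058 ] hi T,B [0.6378 0.2334 0.109 ] [0.3977 0.2224 0.109 ]
mouth [ 0.4874 -0.1412  0.16  ]
axis az 84.0318 [ 0.5114 -0.1482  0.16  ] [ 0.5023 -0.2361  0.16  ]
axis az 82.7913 [ 0.4615 -0.1477  0.16  ] [ 0.4521 -0.2217  0.16  ]
axis az 81.9011 [ 0.562  -0.1394  0.02  ] [ 0.5421 -0.2789  0.02  ]
axis az 82.1466 [ 0.416  -0.1207  0.02  ] [ 0.3904 -0.3061  0.02  ]
[[-9.014e-01  4.331e-01 -5.000e-04]
 [ 4.331e-01  9.014e-01 -1.300e-03]
 [-1.000e-04 -1.400e-03 -1.000e+00]]
[[114.6978 342.9561]] [[111.4303 135.8071]]
```

```bash
cat >> h.py <<'E'
from scipy.linalg import fractional_matrix_power as fmp
def M(r,p):
    T=np.eye(4);T[:3,:3]=r;T[:3,3]=p;return T
def tool(az,tilt):
    "tool x level-ish at azimuth az deg (y to its right seen from above), then tilted about tool y"
    return (R.from_euler('z',az,degrees=True)*R.from_euler('x',180,degrees=True)*R.from_euler('y',tilt,degrees=True)).as_matrix()
def plan(az,tilt,p,N,start=None):
    if start is None:
        s=read_state();start=M(R.from_rotvec(s["ee_rot"]).as_matrix(),s["tcp_pos"])
    G=M(tool(az,tilt),p);D=np.linalg.inv(start)@G
    t=np.real(fmp(D,1/N));w=R.from_matrix(t[:3,:3]).as_rotvec()
    print("N",N,"row",np.round(np.r_[t[:3,3]*100,w],3),"total",np.round(D[:3,3]*1000,1),np.round(R.from_matrix(D[:3,:3]).as_rotvec(),3))
    return G
E
python3 - <<'E'
from h import *
print(np.round(tool(92.4,0),3))
A=plan(92.4,0,[.513,.36,.26],9)
Z=tool(92.4,-40)[:,2];F=np.array([.517,.262,.080])+.019*Z;print(Z,F)
B=plan(92.4,-40,F-.13*Z,6,A)
E
```

```text
[[-0.042  0.999  0.   ]
 [ 0.999  0.042  0.   ]
 [ 0.     0.    -1.   ]]
N 9 row [-3.59   0.846 -0.377 -0.     0.     0.12 ] total [-306.5  -77.9  -33.8] [-1.000e-03  1.000e-03  1.081e+00]
[ 0.02691715 -0.64222378 -0.76604444] [0.51751143 0.24979775 0.06544516]
N 6 row [ 0.028 -0.002  1.677  0.    -0.116  0.   ] total [-26.7  -0.1  95. ] [ 0.    -0.698  0.   ]
```

```bash
python3 -m jog '[[-3.59,0.85,-0.38,0,0,0.12],[-3.59,0.85,-0.38,0,0,0.12],[-3.59,0.85,-0.38,0,0,0.12],[-3.59,0.85,-0.38,0,0,0.12],[-3.59,0.85,-0.38,0,0,0.12],[-3.59,0.85,-0.38,0,0,0.12],[-3.59,0.85,-0.38,0,0,0.12],[-3.59,0.85,-0.38,0,0,0.12]]' 110
python3 -m jog '[[-3.59,0.85,-0.38,0,0,0.12],[0,0,0,0,-0.116,0],[0,0,0,0,-0.116,0],[0,0,0,0,-0.116,0],[0,0,0,0,-0.116,0],[0,0,0,0,-0.116,0],[0,0,0,0,-0.116,0],[0,0,0,0,0,0]]'
python3 - <<'E'
from h import *
s=read_state();print(np.round(s["qpos"],2),s["tcp_pos"])
Z=tool(92.4,-40)[:,2];F=np.array([.517,.262,.080])+.019*Z
B=plan(92.4,-40,F-.13*Z,6)
E
```

```text
time_s: 0.9
tcp_pos: [0.5002, 0.3934, 0.2567]
ee_rot: [2.039, 2.39, -0.001]
contact_force: [0.2, 0.8, -0.1]
width: 0.569
grasp_force: 0.0
time_s: 1.7
tcp_pos: [0.511, 0.3637, 0.2562]
ee_rot: [1.764, 1.856, -0.653]
contact_force: [-0.8, 0.9, -0.9]
width: 0.573
grasp_force: 0.0
[-1.17  0.78  0.46  1.19  0.2   1.71 -0.72] [0.51100517 0.36372416 0.25620783]
N 6 row [ 5.90e-01  3.20e-02  1.49e+00 -0.00e+00  1.00e-03  1.00e-03] total [35.6  2.1 89.3] [-0.     0.004  0.009]
```

```bash
python3 -m jog '[[0.9,0.05,2.2,0,0,0.005],[0.9,0.05,2.2,0,0,0.004],[0.9,0.05,2.2,0,0,0],[0.9,0.05,2.3,0,0,0],[0,0,0,0,0,0]]'
python3 - <<'E'
from h import *
s=read_state();print(np.round(s["qpos"],2))
Z=tool(92.4,-40)[:,2];F=np.array([.517,.262,.080])+.019*Z
plan(92.4,-40,F,4)
t=snapshot("top")[190:300,160:300];v=snapshot("side")[140:270,130:300]
cv2.imwrite("pics/pre.png",np.hstack([cv2.resize(t,(400,314)),cv2.resize(v,(400,314))]))
E
```

```text
time_s: 2.2
tcp_pos: [0.5163, 0.3288, 0.1679]
ee_rot: [1.784, 1.842, -0.645]
contact_force: [0.1, 0.2, 0.3]
width: 0.568
grasp_force: 0.0
[-1.15  0.81  0.45  1.36  0.19  1.51 -0.78]
N 4 row [ 1.31e-01 -4.60e-02  3.23e+00 -1.00e-03 -0.00e+00 -2.00e-03] total [  5.2  -1.7 129.2] [-0.003 -0.001 -0.009]
```

View pics/pre.png

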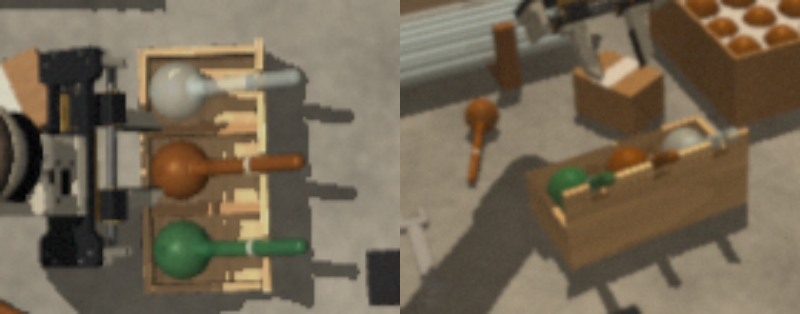

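The gripper is square over the amber lane, with its fingers on either side of the stem line and clear of the carton. I'm going in.

```bash
python3 -m jog '[[0.2,-0.1,3,0,0,-0.005],[0.2,-0.1,3,0,0,-0.004],[0.1,0,3,0,0,0],[0,0,2,0,0,0],[0,0,1,0,0,0],[0,0,0.9,0,0,0],[0,0,0,0,0,0]]'
python3 - <<'E'
from h import *
Z=tool(92.4,-40)[:,2];F=np.array([.517,.262,.080])+.019*Z
plan(92.4,-40,F,1)
t=snapshot("top")[190:300,160:300];v=snapshot("side")[140:270,130:300]
cv2.imwrite("pics/at.png",np.hstack([cv2.resize(t,(400,314)),cv2.resize(v,(400,314))]))
E
```

```text
time_s: 3.0
tcp_pos: [0.5187, 0.2526, 0.0677]
ee_rot: [1.775, 1.852, -0.643]
contact_force: [-0.1, 0.2, 0.5]
width: 0.567
grasp_force: 0.0
N 1 row [-0.064 -0.131  0.346  0.001 -0.003  0.   ] total [-0.6 -1.3  3.5] [ 0.001 -0.003  0.   ]
```

View pics/at.png

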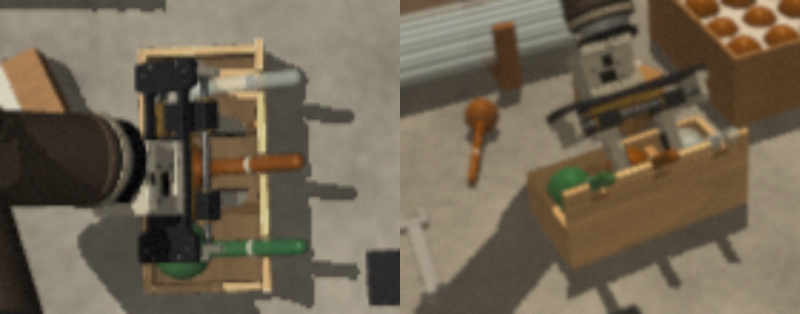

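The fingers straddle the amber stem well between ball and ring, clear of the neighbouring stems. I'll go in the last 3 mm, close, then lift.

```bash
python3 -m jog '[[0,-0.13,0.3,0,0,0],[0,0,0,0,0,0],[0,0,0,0,0,0],[0,0,0,0,0,0],[0,0,0,0,0,0],[0,0,0,0,0,0]]' 255
python3 -m jog '[[0,0,0,0,0,0],[0,0,0,0,0,0],[0,0,0,0,0,0],[0,0,0,0,0,0]]'
```

```text
time_s: 3.7
tcp_pos: [0.5172, 0.2506, 0.0651]
ee_rot: [1.774, 1.852, -0.643]
contact_force: [-0.3, 0.3, 0.3]
width: 0.161
grasp_force: 30.0
time_s: 4.1
tcp_pos: [0.5172, 0.2506, 0.065]
ee_rot: [1.774, 1.852, -0.643]
contact_force: [-0.1, 1.4, -0.1]
width: 0.16
grasp_force: 30.0
```

```bash
python3 -m jog '[[-0.64,0,-0.77,0,0,0],[-1.29,0,-1.53,0,0,0],[-1.93,0,-2.3,0,0,0],[-1.93,0,-2.3,0,0,0],[-1.93,0,-2.3,0,0,0],[-1.29,0,-1.53,0,0,0],[0,0,0,0,0,0]]'
python3 - <<'E'
from h import *
plan(82.3,0,[.5047,.01,.24],14)
print(read_state()["qpos"])
E
```

```text
time_s: 4.8
tcp_pos: [0.5185, 0.2505, 0.2084]
ee_rot: [1.777, 1.851, -0.637]
contact_force: [0.6, 0.5, -1.4]
width: 0.166
grasp_force: 30.0
N 14 row [-1.721 -0.025  0.422  0.005  0.049  0.012] total [-204.7  -23.8  128.6] [0.065 0.691 0.168]
[-1.12353147  0.68201778  0.47575848  1.50275742  0.25148552  1.45356443
 -0.72226032]
```

```bash
python3 -m jog '[[-1.72,-0.03,0.42,0.005,0.049,0.012],[-1.72,-0.03,0.42,0.005,0.049,0.012],[-1.72,-0.03,0.42,0.005,0.049,0.012],[-1.72,-0.03,0.42,0.005,0.049,0.012],[-1.72,-0.03,0.42,0.005,0.049,0.012],[-1.72,-0.03,0.42,0.005,0.049,0.012],[-1.72,-0.03,0.42,0.005,0.049,0.012]]'
python3 -m jog '[[-1.72,-0.03,0.42,0.005,0.049,0.012],[-1.72,-0.03,0.42,0.005,0.049,0.012],[-1.72,-0.03,0.42,0.005,0.049,0.012],[-1.72,-0.03,0.42,0.005,0.049,0.012],[-1.72,-0.03,0.42,0.005,0.049,0.012],[-1.72,-0.03,0.42,0.005,0.049,0.012],[-1.72,-0.03,0.42,0.005,0.049,0.012],[0,0,0,0,0,0]]'
python3 - <<'E'
from h import *
plan(82.3,0,[.5047,-.0134,.24],1)
print(read_state()["qpos"])
t=snapshot("top");v=snapshot("side");cv2.imwrite("pics/t1.png",t);cv2.imwrite("pics/s1.png",v)
cv2.imwrite("pics/v1.png",np.hstack([cv2.resize(t[180:300,290:430],(400,343),interpolation=2),cv2.resize(v[190:330,230:393],(400,343),interpolation=2)]))
E
```

```text
time_s: 5.5
tcp_pos: [0.5149, 0.1319, 0.2423]
ee_rot: [2.079, 1.979, -0.357]
contact_force: [0.6, 0.7, -0.7]
width: 0.162
grasp_force: 30.0
time_s: 6.3
tcp_pos: [0.5014, 0.0055, 0.2379]
ee_rot: [-2.374, -2.057, 0.02]
contact_force: [0.9, -0.8, -0.2]
width: 0.166
grasp_force: 30.0
N 1 row [-1.821  0.594 -0.203 -0.009  0.009 -0.009] total [-18.2   5.9  -2. ] [-0.009  0.009 -0.009]
[-0.54324953  0.23697189  0.52046823  1.87547893 -0.1249422   1.07307335
 -0.11684515]
```

View pics/v1.png

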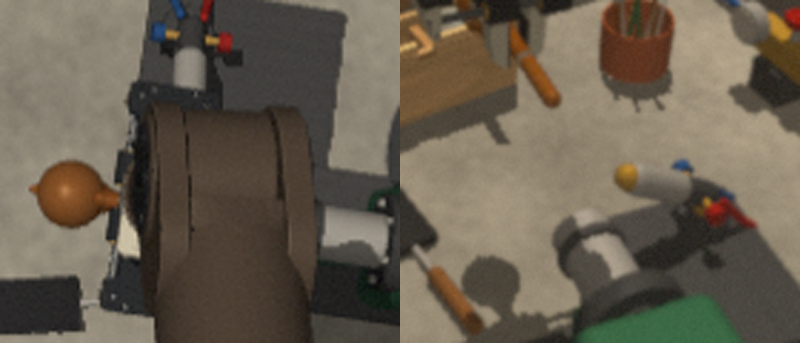

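The stem hangs out from the fingers towards the holder in the side view, tip at about (292,230). In the top view the wrist hides the stem and the ball is at about (314,247). I'll measure the bulb's pitch, height and axial position in the grip plane.

```bash
cat >> h.py <<'E'
def amber(im,box):
    x0,y0,x1,y1=box;h=cv2.cvtColor(im,cv2.COLOR_BGR2HSV)
    m=cv2.inRange(h,(4,120,50),(18,255,255));k=np.zeros_like(m);k[y0:y1,x0:x1]=m[y0:y1,x0:x1]
    n,l,st,c=cv2.connectedComponentsWithStats(k);i=1+np.argmax(st[1:,4]);return (l==i).astype(np.uint8)
def inplane(n,px,s):
    "tool coordinates (mm) of pixel ray cut with the tool's y=0 plane"
    o,d=ray(n,px);r=R.from_rotvec(s["ee_rot"]).as_matrix();y=r[:,1];k=y@(s["tcp_pos"]-o)/(y@d)
    return r.T@(o+k*d-s["tcp_pos"])*1000
def stem(im,box,s):
    m=amber(im,box);ys,xs=np.nonzero(m);rc=cv2.minAreaRect(np.c_[xs,ys].astype(np.float32))
    vx,vy,cx,cy=cv2.fitLine(np.c_[xs,ys].astype(np.float32),cv2.DIST_L2,0,.01,.01).ravel()
    t=(xs-cx)*vx+(ys-cy)*vy;lo,hi=t.min(),t.max()
    P=[(cx+a*vx,cy+a*vy) for a in(lo,hi)]
    print("area",len(xs),"rect",np.round(rc[1],1),"ends",np.round(P,1).tolist(),[np.round(inplane("side",p,s),1).tolist() for p in P])
E
python3 - <<'E'
from h import *
s=read_state();v=cv2.imread("pics/s1.png");t=cv2.imread("pics/t1.png")
stem(v,(272,185,310,240),s)
# ring
h=cv2.cvtColor(v,cv2.COLOR_BGR2HSV);print(h[195:215,276:284,1])
m=amber(t,(290,225,335,275));cs=max(cv2.findContours(m,0,2)[0],key=cv2.contourArea)
ys,xs=np.nonzero(m);print(len(xs),xs.min(),xs.max(),ys.min(),ys.max())
# disc: columns near the ball's middle only
o=cv2.morphologyEx(m,cv2.MORPH_OPEN,cv2.getStructuringElement(2,(13,13)))
c,r=cv2.minEnclosingCircle(max(cv2.findContours(o,0,2)[0],key=cv2.contourArea));print(c,r)
P=onz("top",c,s["tcp_pos"][2]+.019);q=R.from_rotvec(s["ee_rot"]).as_matrix();print((q.T@(P-s["tcp_pos"]))*1000)
E
```

```text
area 152 rect [23.6  6.7] ends [[280.3, 212.5], [293.1, 232.3]] [[-26.9, -0.0, -22.0], [-97.1, -0.0, -21.4]]
[[ 88  62  48  60  67  70  67  66]
 [ 15  53  70  16  62  55  63  71]
 [103 108  67  77  62  78  67  69]
 [122 122  93  74  70  74  61  68]
 [137 127  97  83  98  67  68  65]
 [160 130 121  78  82  60  81  61]
 [192 153 132  85  88  94  69  62]
 [204 173 133  78  55  79  61  59]
 [220 208 184 148  79  64  61  64]
 [223 215 195 169 117  61  68  61]
 [226 228 196 186 118  78  73  66]
 [210 204 225 211 198  92  64  64]
 [208 217 208 228 223 147  74  63]
 [205 212 224 213 217 175  83  68]
 [210 217 215 224 207 182 131  78]
 [208 212 214 198 182 164 133  86]
 [194 196 181 137 110 108 108  96]
 [182 164 122  93 101 129 150 142]
 [160 133 111 108 148 176 185 192]
 [130 118 108 147 190 208 221 207]]
463 301 331 237 259
(315.0, 247.5) 12.500100135803223
[ 59.54280313   1.75088633 -19.57204729]
```

Run:
```python
from h import *
a=np.array([np.cos(np.radians(82.3)),np.sin(np.radians(82.3)),0]);m=np.array([.4868,-.1412,.140])
plan(82.3,0,m+a*.1125,5)
```

```text
N 5 row [-7.640e-01  1.120e-01  1.962e+00 -2.000e-03  2.000e-03 -1.000e-03] total [-37.8   6.   98.2] [-0.009  0.009 -0.003]
```

```bash
python3 -m jog '[[-0.76,0.12,1.96,-0.002,0.002,-0.001],[-0.76,0.12,1.96,-0.002,0.002,-0.001],[-0.76,0.12,1.96,-0.002,0.002,-0.001],[-0.76,0.12,1.96,-0.002,0.002,0],[-0.76,0.12,1.96,-0.001,0.001,0],[0,0,0,0,0,0],[0,0,0,0,0,0]]'
python3 - <<'E'
from h import *
a=np.array([np.cos(np.radians(82.3)),np.sin(np.radians(82.3)),0]);m=np.array([.4868,-.1412,.140])
plan(82.3,0,m+a*.1125,1)
s=read_state();t=snapshot("top");v=snapshot("side");cv2.imwrite("pics/s2.png",v);cv2.imwrite("pics/t2.png",t)
stem(v,(250,215,330,300),s)
q=lambda x,z:proj("side",s["tcp_pos"]+R.from_rotvec(s["ee_rot"]).apply([x/1000,0,z/1000]))[0]
print("pred tip",q(-97.5,-20),"ring",q(-32.5,-20))
print("mouth pred",proj("side",[[.4868,-.1412,.16],[.4868-.0147,-.1412-.109,.16]]))
cv2.imwrite("pics/v2.png",cv2.resize(v[225:335,255:395],(798,627),interpolation=2)[:600])
E
```

```text
time_s: 7.1
tcp_pos: [0.5031, -0.0277, 0.1405]
ee_rot: [2.362, 2.071, 0.0]
contact_force: [0.3, 0.8, -0.5]
width: 0.166
grasp_force: 30.0
N 1 row [-0.215 -0.097  0.05   0.     0.     0.003] total [-2.1 -1.   0.5] [0.    0.    0.003]
area 152 rect [23.8  6.5] ends [[288.0, 256.0], [300.6, 276.3]] [[-27.4, 0.0, -23.2], [-95.1, 0.0, -24.8]]
pred tip [300.94876471 278.6558809 ] ring [288.81244281 258.57850643]
mouth pred [[303.76911769 284.65036706]
 [327.99129424 325.17314949]]
```

View pics/v2.png

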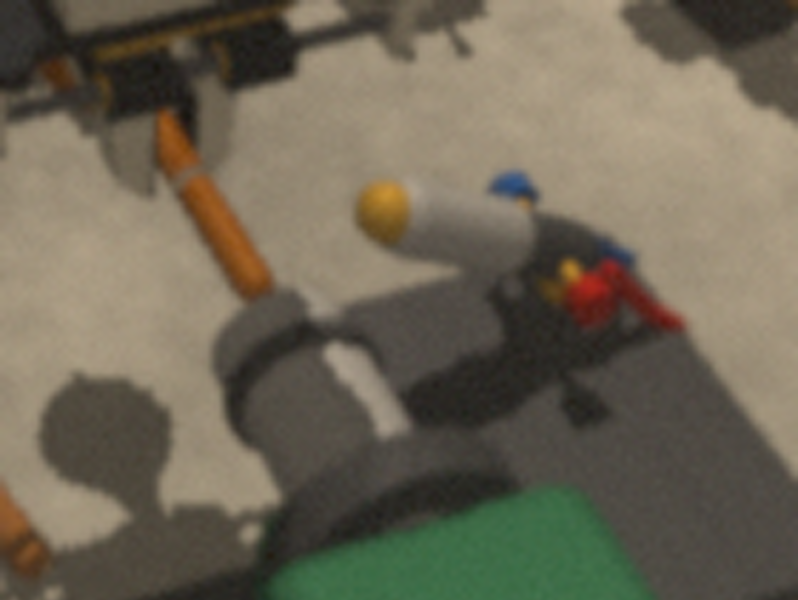

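The side view shows the tip just short of the holder, with the stem axis a few mm right of or above the sleeve's axis. I'll measure that offset properly from edge profiles.

```bash
cat >> h.py <<'E'
def prof(im,p,u,half=24,ch=None):
    "profile across direction u at p, smoothed along u; returns offsets, values"
    n=np.array([-u[1],u[0]]);o=np.arange(-half,half+.1,.25);al=np.arange(-2,2.1,1)
    X=p[0]+o[:,None]*n[0]+al*u[0];Y=p[1]+o[:,None]*n[1]+al*u[1]
    g=cv2.GaussianBlur(im,(0,0),.7).astype(np.float32)
    return o,cv2.remap(g,X.astype(np.float32),Y.astype(np.float32),1).mean(1)
E
python3 - <<'E'
from h import *
a=np.array([np.cos(np.radians(82.3)),np.sin(np.radians(82.3)),0]);m=np.array([.4868,-.1412,.16])
v0=cv2.imread("pics/side0.png");v2=cv2.imread("pics/s2.png");s=read_state()
def edges(im,P,D,lab,half,top=4):
    p,e=proj("side",[P,P+D*.01]);u=(e-p)/np.linalg.norm(e-p);mmpx=10/np.linalg.norm(proj("side",[P+.01*np.array([.887,-.12,.445])])[0]-p)
    o,f=prof(im,p,u,half);g=np.abs(np.gradient(f,axis=0)).sum(1)
    k=[i for i in range(2,len(g)-2) if g[i]==g[i-2:i+3].max()];k=sorted(sorted(k,key=lambda i:-g[i])[:top])
    print(lab,np.round(p,1),"mm/px",round(mmpx,2),[(o[i],int(g[i])) for i in k])
for d in(-.008,-.035,-.05,-.065,-.08): edges(v0,m+a*d,-a,f"sleeve {d}",24)
r=R.from_rotvec(s["ee_rot"])
for x in(-45,-60,-75,-88):edges(v2,s["tcp_pos"]+r.apply([x/1000,0,-.02]),r.apply([-1,0,0]),f"stem {x}",8,3)
E
```

```text
sleeve -0.008 [305.4 287.3] mm/px 2.06 [(np.float64(-6.25), 5), (np.float64(-4.25), 5), (np.float64(2.75), 6), (np.float64(13.5), 19)]
sleeve -0.035 [311.  296.7] mm/px 2.02 [(np.float64(-12.0), 16), (np.float64(-0.25), 4), (np.float64(10.0), 7), (np.float64(14.0), 15)]
sleeve -0.05 [314.2 302.1] mm/px 1.99 [(np.float64(-12.25), 20), (np.float64(0.25), 4), (np.float64(10.0), 6), (np.float64(13.5), 18)]
sleeve -0.065 [317.5 307.7] mm/px 1.96 [(np.float64(-17.0), 2), (np.float64(-13.25), 4), (np.float64(13.75), 3), (np.float64(20.75), 12)]
sleeve -0.08 [320.9 313.3] mm/px 1.94 [(np.float64(-23.5), 2), (np.float64(-22.25), 2), (np.float64(11.5), 1), (np.float64(18.75), 1)]
stem -45 [291.4 261.9] mm/px 2.19 [(np.float64(-3.25), 11), (np.float64(0.5), 6), (np.float64(3.75), 19)]
stem -60 [294.1 266.4] mm/px 2.17 [(np.float64(-3.5), 11), (np.float64(0.5), 5), (np.float64(3.75), 19)]
stem -75 [296.9 271.1] mm/px 2.14 [(np.float64(-3.75), 12), (np.float64(0.25), 7), (np.float64(3.75), 19)]
stem -88 [299.4 275.2] mm/px 2.12 [(np.float64(-3.75), 14), (np.float64(-0.5), 2), (np.float64(3.25), 15)]
```

Run:
```python
from h import *
a=np.array([np.cos(np.radians(82.3)),np.sin(np.radians(82.3)),0]);m=np.array([.4855,-.1412,.140])
plan(82.3,0,m+a*.1025,1)
```

```text
N 1 row [-1.242e+00 -3.090e-01  1.360e-01  2.000e-03 -1.000e-03  4.000e-03] total [-12.4  -3.1   1.4] [ 0.002 -0.001  0.004]
```

```bash
python3 -m jog '[[0,-0.31,0.14,0.002,-0.001,0.004],[-0.6,0,0,0,0,0],[-0.6,0,0,0,0,0],[0,0,0,0,0,0],[0,0,0,0,0,0]]'
python3 -m jog '[[-0.3,0,0,0,0,0],[-0.3,0,0,0,0,0],[0,0,0,0,0,0]]'
python3 -m jog '[[-0.2,0,0,0,0,0],[-0.2,0,0,0,0,0],[0,0,0,0,0,0]]'
python3 - <<'E'
from h import *
a=np.array([np.cos(np.radians(82.3)),np.sin(np.radians(82.3)),0]);m=np.array([.4855,-.1412,.140])
plan(82.3,0,m+a*.0925,1)
E
```

```text
time_s: 7.7
tcp_pos: [0.4985, -0.0406, 0.1393]
ee_rot: [2.368, 2.064, -0.001]
contact_force: [0.1, -0.4, -0.7]
width: 0.166
grasp_force: 30.0
time_s: 8.0
tcp_pos: [0.4976, -0.0467, 0.1392]
ee_rot: [2.368, 2.064, -0.002]
contact_force: [0.0, -0.4, -0.8]
width: 0.163
grasp_force: 30.0
time_s: 8.3
tcp_pos: [0.4971, -0.0505, 0.1392]
ee_rot: [2.368, 2.064, -0.002]
contact_force: [0.8, -0.2, -0.5]
width: 0.161
grasp_force: 30.0
N 1 row [ 0.104  0.07  -0.082 -0.001  0.001 -0.002] total [ 1.   0.7 -0.8] [-0.001  0.001 -0.002]
```

```bash
python3 -m jog '[[-0.2,0.07,-0.08,0,0.001,0],[-0.2,0,0,0,0,0],[0,0,0,0,0,0]]'
python3 -m jog '[[-0.2,0,0,0,0,0],[-0.2,0,0,0,0,0],[0,0,0,0,0,0]]'
python3 -m jog '[[-0.2,0,0,0,0,0],[-0.2,0,0,0,0,0],[0,0,0,0,0,0]]'
python3 - <<'E'
from h import *
s=read_state();v=snapshot("side");cv2.imwrite("pics/s3.png",v);stem(v,(250,215,330,300),s)
E
```

```text
time_s: 8.6
tcp_pos: [0.4973, -0.0546, 0.14]
ee_rot: [-2.368, -2.064, 0.0]
contact_force: [0.4, 0.9, -1.5]
width: 0.165
grasp_force: 30.0
time_s: 8.9
tcp_pos: [0.4967, -0.0585, 0.14]
ee_rot: [-2.368, -2.064, 0.001]
contact_force: [0.7, -0.6, -0.8]
width: 0.164
grasp_force: 30.0
time_s: 9.2
tcp_pos: [0.4961, -0.0625, 0.14]
ee_rot: [-2.368, -2.064, 0.0]
contact_force: [0.1, 0.3, -1.7]
width: 0.16
grasp_force: 30.0
area 169 rect [13. 13.] ends [[249.1, 218.9], [263.6, 222.4]] [[274.3, -0.0, 69.0], [157.8, -0.0, -6.8]]
```

No contact force, and the tip is now about 17 mm past the mouth plane, so it is in the bore. I'll carry on, watching the forces.

```bash
python3 -m jog '[[-0.3,0,0,0,0,0],[-0.3,0,0,0,0,0],[-0.3,0,0,0,0,0],[0,0,0,0,0,0]]'
python3 -m jog '[[-0.3,0,0,0,0,0],[-0.3,0,0,0,0,0],[-0.3,0,0,0,0,0],[0,0,0,0,0,0]]'
python3 -m jog '[[-0.3,0,0,0,0,0],[-0.3,0,0,0,0,0],[-0.3,0,0,0,0,0],[0,0,0,0,0,0]]'
python3 - <<'E'
from h import *
a=np.array([np.cos(np.radians(82.3)),np.sin(np.radians(82.3)),0]);m=np.array([.4855,-.1412,.140])
plan(82.3,0,m+a*.0325,1)
v=snapshot("side");cv2.imwrite("pics/s4.png",v);cv2.imwrite("pics/v4.png",cv2.resize(v[235:325,255:375],(800,600),interpolation=2))
E
```

```text
time_s: 9.65
tcp_pos: [0.4949, -0.0717, 0.14]
ee_rot: [-2.368, -2.064, 0.0]
contact_force: [0.1, -0.4, -0.6]
width: 0.165
grasp_force: 30.0
time_s: 10.05
tcp_pos: [0.4937, -0.0805, 0.14]
ee_rot: [-2.368, -2.064, 0.0]
contact_force: [-0.3, -0.6, -1.4]
width: 0.167
grasp_force: 30.0
time_s: 10.45
tcp_pos: [0.4924, -0.0895, 0.14]
ee_rot: [-2.368, -2.064, 0.0]
contact_force: [0.2, 0.7, -1.6]
width: 0.164
grasp_force: 30.0
N 1 row [-1.97   0.011  0.002 -0.    -0.    -0.003] total [-19.7   0.1   0. ] [-0.    -0.    -0.003]
```

View pics/v4.png

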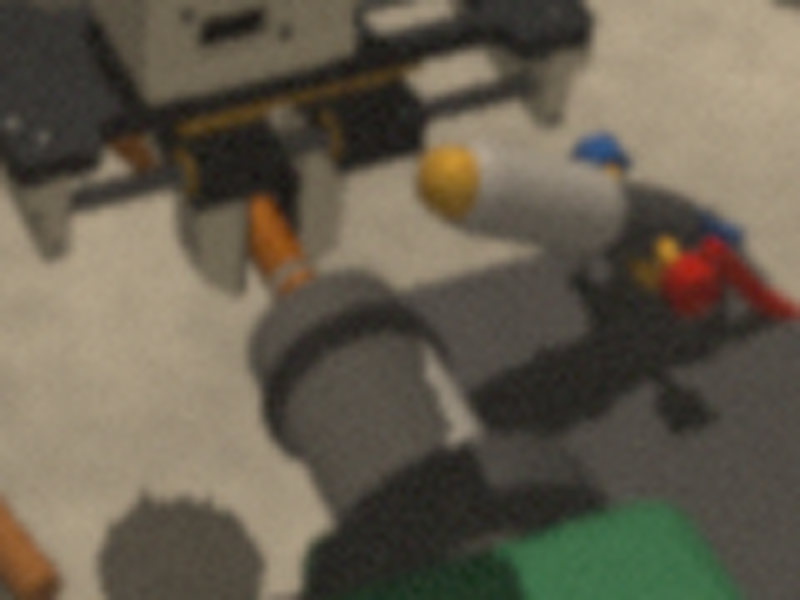

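The ring is visible at about (298,275), still short of the mouth by roughly the computed 20 mm. I'll go 17 mm further, let go, back off, and check the ring against the mouth from above.

```bash
python3 -m jog '[[-0.3,0,0,0,0,0],[-0.3,0,0,0,0,0],[-0.3,0,0,0,0,0],[-0.3,0,0,0,0,0],[0,0,0,0,0,0]]'
python3 -m jog '[[-0.3,0,0,0,0,0],[-0.2,0,0,0,0,0],[0,0,0,0,0,0]]'
python3 -m jog '[[0,0,0,0,0,0],[0,0,0,0,0,0],[0,0,0,0,0,0],[0,0,0,0,0,0]]' 140
python3 -m jog '[[0,0,-1,0,0,0],[0,0,-2,0,0,0],[0,0,-3,0,0,0],[0,0,-3,0,0,0],[4,0,0,0,0,0],[4,0,0,0,0,0],[4,0,0,0,0,0],[4,0,0,0,0,0]]'
python3 - <<'E'
from h import *
s=read_state();print(s["tcp_pos"])
t=snapshot("top");v=snapshot("side");cv2.imwrite("pics/t5.png",t);cv2.imwrite("pics/s5.png",v)
cv2.imwrite("pics/v5.png",np.hstack([cv2.resize(t[225:297,338:410],(400,400),interpolation=2),cv2.resize(v[225:305,255:335],(400,400),interpolation=2)]))
E
```

```text
time_s: 11.0
tcp_pos: [0.4908, -0.1014, 0.14]
ee_rot: [-2.368, -2.064, 0.0]
contact_force: [0.1, -0.4, -0.8]
width: 0.164
grasp_force: 30.0
time_s: 11.3
tcp_pos: [0.4901, -0.1061, 0.14]
ee_rot: [-2.368, -2.064, 0.0]
contact_force: [0.2, -0.0, -1.6]
width: 0.165
grasp_force: 30.0
time_s: 11.7
tcp_pos: [0.4903, -0.1057, 0.14]
ee_rot: [-2.367, -2.065, 0.0]
contact_force: [-0.3, -1.1, -0.4]
width: 0.436
grasp_force: 0.0
time_s: 12.5
tcp_pos: [0.5121, 0.0542, 0.231]
ee_rot: [-2.368, -2.064, -0.001]
contact_force: [1.1, -0.8, 0.3]
width: 0.448
grasp_force: 0.0
[0.51214824 0.05421949 0.2310421 ]
```

View pics/v5.png

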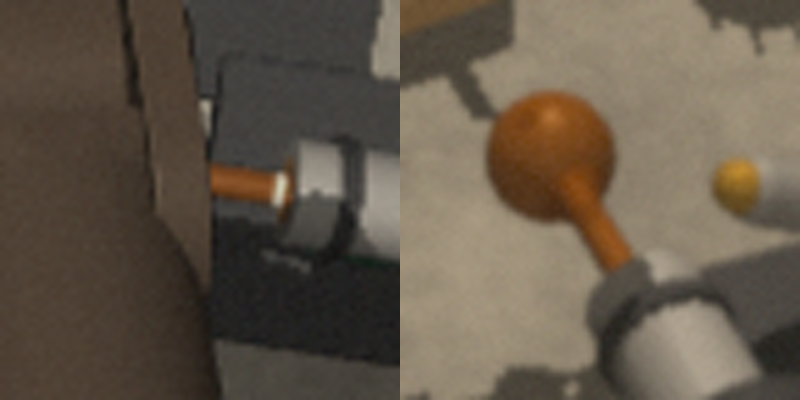

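From above, the ring (crop x≈282) is still a few mm outside the mouth face (x≈289), and the stem sits well in the bore. I'll turn that gap into mm.

Run:
```python
from h import *
t=cv2.imread("pics/t5.png");a=np.array([np.cos(np.radians(82.3)),np.sin(np.radians(82.3)),0])
cols=np.arange(376,398,.25).astype(np.float32)
f=lambda r:cv2.remap(t,cols[None],(r+(cols-388)*.135)[None].astype(np.float32),1)[0].astype(int)
g=np.mean([f(258.2+d)[:,0] for d in(-.8,0,.8)],0)  # blue: white ring bright, amber dark
k=(cols>384)&(cols<391);w=np.clip(g-60,0,None)*k;c=(w*cols).sum()/w.sum()
print(np.c_[cols,g][::2].astype(int)[12:36,1],"ring col",c)
P=onz("top",(c,258.2),.166);m=np.array([.4874,-.1412]);print(P,"short by mm",(P[:2]-m)@a[:2]*1000)
# sleeve rim: left edge of bright sleeve, rows off the stem
t0=cv2.imread("pics/top0.png").astype(int)
for r in range(249,270): 
    x=t0[r,383:397].sum(1);d=np.diff(x);print(r,np.round(x/3).astype(int).tolist())
```

```text
[ 36  36  36  35  35  36  36  40  43  70  96 135 174 135  96  67  40  61
  82 110 138 134 130 118] ring col 388.04088785046724
[ 0.48964987 -0.13553721  0.166     ] short by mm 5.913184078362969
249 [62, 62, 60, 61, 62, 61, 61, 61, 64, 62, 62, 63, 61, 61]
250 [61, 60, 58, 61, 64, 59, 60, 67, 73, 89, 85, 80, 73, 67]
251 [62, 62, 63, 59, 62, 62, 64, 72, 78, 108, 102, 99, 100, 97]
252 [61, 62, 62, 63, 62, 64, 71, 73, 80, 113, 117, 115, 115, 111]
253 [63, 63, 62, 63, 66, 61, 66, 66, 81, 119, 125, 125, 125, 123]
254 [62, 62, 61, 61, 62, 63, 62, 63, 80, 121, 133, 131, 128, 126]
255 [64, 61, 62, 63, 62, 67, 58, 51, 82, 129, 137, 135, 134, 136]
256 [60, 60, 61, 62, 62, 69, 73, 65, 84, 136, 138, 140, 139, 137]
257 [62, 61, 58, 62, 64, 64, 96, 74, 89, 141, 144, 142, 140, 142]
258 [61, 61, 61, 62, 63, 77, 109, 81, 91, 143, 144, 147, 142, 144]
259 [64, 64, 64, 62, 66, 78, 105, 73, 90, 149, 146, 144, 146, 144]
260 [63, 62, 62, 63, 65, 77, 110, 78, 99, 144, 143, 142, 141, 144]
261 [61, 60, 63, 63, 64, 71, 100, 74, 97, 142, 141, 138, 141, 141]
262 [62, 60, 62, 61, 66, 60, 69, 78, 112, 134, 136, 137, 135, 137]
263 [61, 59, 61, 64, 66, 51, 52, 81, 124, 129, 132, 132, 133, 133]
264 [61, 61, 60, 63, 64, 54, 62, 82, 119, 120, 123, 122, 123, 125]
265 [61, 61, 59, 60, 64, 66, 73, 89, 113, 114, 117, 116, 118, 118]
266 [59, 63, 62, 62, 64, 69, 75, 95, 102, 104, 105, 107, 109, 111]
267 [62, 65, 60, 60, 62, 71, 76, 86, 90, 93, 91, 97, 99, 98]
268 [62, 62, 60, 62, 63, 64, 69, 69, 67, 74, 77, 82, 86, 82]
269 [58, 60, 59, 60, 61, 57, 63, 57, 55, 55, 47, 55, 56, 53]
```

```bash
python3 -m jog '[[-4,0,0,0,0,0],[-4,0,0,0,0,0],[-4,0,0,0,0,0],[-4,0,0,0,0,0],[0,0,0,0,0,0],[0,0,3,0,0,0],[0,0,3,0,0,0],[0,0,0,0,0,0]]'
python3 - <<'E'
from h import *
plan(82.3,0,[.4901,-.1061,.139],1)
E
```

```text
time_s: 13.4
tcp_pos: [0.488, -0.1051, 0.1676]
ee_rot: [-2.364, -2.062, 0.006]
contact_force: [-1.1, 0.8, 0.5]
width: 0.45
grasp_force: 0.0
N 1 row [-7.400e-02  2.420e-01  2.864e+00 -6.000e-03  0.000e+00 -2.000e-03] total [-0.7  2.4 28.6] [-0.006  0.    -0.002]
```

```bash
python3 -m jog '[[-0.07,0.24,1.4,-0.006,0,-0.002],[0,0,1.4,0,0,0],[0,0,0,0,0,0]]'
python3 -m jog '[[0,0,0,0,0,0],[0,0,0,0,0,0],[0,0,0,0,0,0],[0,0,0,0,0,0],[0,0,0,0,0,0]]' 255
python3 -m jog '[[-0.2,0,0,0,0,0],[-0.2,0,0,0,0,0],[-0.2,0,0,0,0,0],[0,0,0,0,0,0],[0,0,0,0,0,0]]'
```

```text
time_s: 13.7
tcp_pos: [0.4923, -0.1064, 0.1421]
ee_rot: [2.363, 2.066, 0.004]
contact_force: [-0.4, -0.1, 0.5]
width: 0.448
grasp_force: 0.0
time_s: 14.2
tcp_pos: [0.4923, -0.1066, 0.1423]
ee_rot: [2.363, 2.065, 0.006]
contact_force: [-3.0, 1.3, 4.9]
width: 0.166
grasp_force: 29.9
time_s: 14.7
tcp_pos: [0.4917, -0.1091, 0.1422]
ee_rot: [-2.363, -2.07, -0.009]
contact_force: [-3.6, 13.0, 10.5]
width: 0.164
grasp_force: 29.9
```

There's a binding load because I regripped the stem 2 mm off the line and sagging. I'll centre it sideways and level it before going on.

```bash
python3 -m jog '[[0,-0.12,0,0,0.02,0],[0,-0.1,0,0,0.02,0],[0,0,0,0,0,0],[0,0,0,0,0,0]]'
python3 - <<'E'
from h import *
plan(82.3,0,[.4895,-.1115,.140],1)
s=read_state();print(np.round(s["moment"],2))
E
```

```text
time_s: 15.1
tcp_pos: [0.4904, -0.1117, 0.1426]
ee_rot: [-2.348, -2.053, -0.056]
contact_force: [-0.4, 4.1, 7.2]
width: 0.165
grasp_force: 29.9
N 1 row [-0.001 -0.096  0.263  0.007 -0.042  0.001] total [-0.  -1.   2.6] [ 0.007 -0.042  0.001]
[ 0.56  0.32 -0.05]
```

```bash
python3 -m jog '[[0,-0.05,-0.15,0,0.005,0],[0,0,0,0,0,0],[0,0,0,0,0,0]]'
python3 -m jog '[[0,0,0,0,0,0],[0,0,0,0,0,0],[0,0,0,0,0,0],[0,0,0,0,0,0]]' 140
python3 -m jog '[[0,0,-1,0,0,0],[0,0,-2,0,0,0],[0,0,-3,0,0,0],[0,0,-3,0,0,0],[4.5,0,0,0,0,0],[4.5,0,0,0,0,0],[4.5,0,0,0,0,0],[4.5,0,0,0,0,0]]'
python3 - <<'E'
from h import *
t=snapshot("top");v=snapshot("side");cv2.imwrite("pics/t6.png",t);cv2.imwrite("pics/s6.png",v)
t5=cv2.imread("pics/t5.png")
f=lambda i:cv2.resize(i[240:276,370:406],(400,400),interpolation=2)
cv2.imwrite("pics/v6.png",np.hstack([f(t5),f(t)]))
cols=np.arange(384,396,.5).astype(np.float32)
for im in(t5,t):print(np.mean([cv2.remap(im,cols[None],(258.2+d+(cols-388)*.135)[None].astype(np.float32),1)[0].astype(int) for d in(-.8,0,.8)],0)[:,0].astype(int))
E
```

```text
time_s: 15.4
tcp_pos: [0.4894, -0.1126, 0.1436]
ee_rot: [-2.346, -2.05, -0.059]
contact_force: [1.3, -0.2, 0.9]
width: 0.162
grasp_force: 29.9
time_s: 15.8
tcp_pos: [0.4889, -0.1124, 0.1433]
ee_rot: [-2.346, -2.05, -0.058]
contact_force: [0.2, 0.2, 0.6]
width: 0.436
grasp_force: 0.0
time_s: 16.6
tcp_pos: [0.5122, 0.0634, 0.2426]
ee_rot: [-2.347, -2.05, -0.06]
contact_force: [0.9, -1.0, -0.5]
width: 0.449
grasp_force: 0.0
[ 35  36  36  40  43  70  96 135 174 135  96  67  40  61  82 110 138 134
 130 118 105 106 107 115]
[ 38  36  34  34  35  34  34  34  34  38  43  52  62  74  87 115 144 144
 144 143 143 142 142 143]
```

View pics/v6.png

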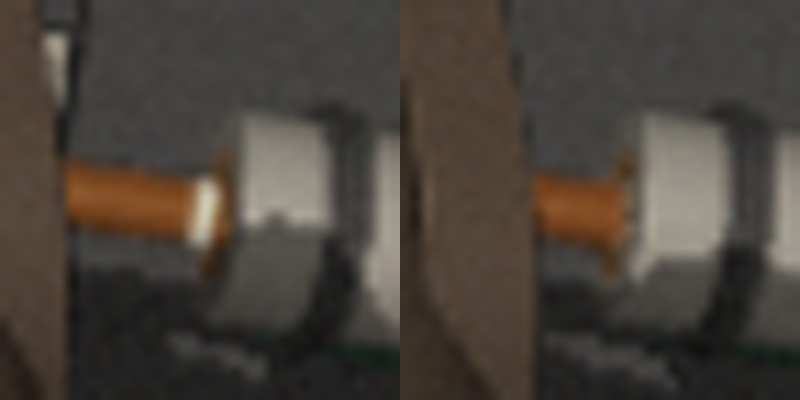

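The ring has gone almost wholly into the mouth: only a faint pale edge shows at crop (630,190), where half of it should show. That is about 2 mm too deep. I'll check the travel from the ball in both side views and go back to the stem.

```bash
python3 - <<'E'
from h import *
C=[]
for n in(5,6):
    m=amber(cv2.imread(f"pics/s{n}.png"),(265,235,305,285));m=cv2.morphologyEx(m,cv2.MORPH_OPEN,cv2.getStructuringElement(2,(11,11)))
    ys,xs=np.nonzero(m);C.append((xs.mean(),ys.mean()));print(len(xs),C[-1])
b=np.array([.4995,-.042,.157]);a=np.array([.134,.991,0]);p,q=proj("side",[b,b-a*.01]);u=(q-p)/10;print("moved mm",(np.subtract(C[1],C[0])@u)/(u@u))
plan(82.3,0,[.5128,.0634,.231],1)
E
python3 -m jog '[[0,0,0,0,-0.047,0],[-4,0,0,0,0,0],[-4,0,0,0,0,0],[-4,0,0,0,0,0],[-4,0,0,0,0,0],[0,0,0,0,0,0],[0,0,0,0,0,0]]'
python3 - <<'E'
from h import *
plan(82.3,0,[.4898,-.110,.142],1)
E
```

```text
512 (np.float64(284.791015625), np.float64(255.892578125))
519 (np.float64(285.9884393063584), np.float64(257.4431599229287))
moved mm 5.786659158488089
N 1 row [-0.608  0.1    1.091  0.006 -0.048  0.009] total [-6.1  1.  10.9] [ 0.006 -0.048  0.009]
time_s: 17.4
tcp_pos: [0.4904, -0.0981, 0.2424]
ee_rot: [2.364, 2.06, 0.004]
contact_force: [-0.9, 0.8, 0.4]
width: 0.455
grasp_force: 0.0
N 1 row [-1.174e+00  4.900e-02  1.004e+01  6.000e-03  2.000e-03 -3.000e-03] total [-11.7   0.5 100.4] [ 0.006  0.002 -0.003]
```

```bash
python3 -m jog '[[-1.1,0.05,0,0.006,0.002,-0.003],[0,0,3,0,0,0],[0,0,3,0,0,0],[0,0,3,0,0,0],[0,0,1,0,0,0],[0,0,0,0,0,0],[0,0,0,0,0,0]]'
python3 - <<'E'
from h import *
plan(82.3,0,[.4898,-.110,.142],1)
E
```

```text
time_s: 18.1
tcp_pos: [0.4904, -0.1074, 0.1428]
ee_rot: [2.362, 2.072, 0.001]
contact_force: [0.1, 0.2, 0.0]
width: 0.453
grasp_force: 0.0
N 1 row [-0.266 -0.024  0.082  0.    -0.     0.004] total [-2.7 -0.2  0.8] [ 0.    -0.     0.004]
```

```bash
python3 -m jog '[[0,-0.03,0,0,0,0.004],[0,0,0,0,0,0],[0,0,0,0,0,0],[0,0,0,0,0,0],[0,0,0,0,0,0]]' 255
python3 -m jog '[[0.1,0,-0.1,0,0,0],[0.1,0,0,0,0,0],[0,0,0,0,0,0],[0,0,0,0,0,0]]'
```

```text
time_s: 18.6
tcp_pos: [0.4898, -0.1076, 0.1422]
ee_rot: [2.366, 2.066, 0.001]
contact_force: [0.9, 0.6, 1.8]
width: 0.168
grasp_force: 30.0
time_s: 19.0
tcp_pos: [0.4895, -0.1055, 0.1427]
ee_rot: [-2.366, -2.066, 0.001]
contact_force: [0.3, -0.0, -1.2]
width: 0.167
grasp_force: 30.0
```

Moved 2.1 mm out with no load. I'll release, back off and look.

```bash
python3 -m jog '[[0,0,0,0,0,0],[0,0,0,0,0,0],[0,0,0,0,0,0],[0,0,0,0,0,0]]' 140
python3 -m jog '[[0,0,-1,0,0,0],[0,0,-2,0,0,0],[0,0,-3,0,0,0],[0,0,-3,0,0,0],[4.5,0,0,0,0,0],[4.5,0,0,0,0,0],[4.5,0,0,0,0,0],[4.5,0,0,0,0,0]]'
python3 - <<'E'
from h import *
t=snapshot("top");cv2.imwrite("pics/t7.png",t);v=snapshot("side");cv2.imwrite("pics/s7.png",v)
cols=np.arange(384,396,.5).astype(np.float32)
for n in(5,6,7):
    im=cv2.imread(f"pics/t{n}.png");print(n,np.mean([cv2.remap(im,cols[None],(258.2+d+(cols-388)*.135)[None].astype(np.float32),1)[0].astype(int) for d in(-.8,0,.8)],0)[:,0].astype(int))
f=lambda i:cv2.resize(i[240:276,370:406],(400,400),interpolation=2)
cv2.imwrite("pics/v7.png",np.hstack([f(cv2.imread("pics/t6.png")),f(t)]))
E
```

```text
time_s: 19.4
tcp_pos: [0.4896, -0.1056, 0.1428]
ee_rot: [-2.366, -2.066, 0.0]
contact_force: [-0.3, -0.4, -0.3]
width: 0.433
grasp_force: 0.0
time_s: 20.2
tcp_pos: [0.5141, 0.0743, 0.2339]
ee_rot: [-2.367, -2.065, -0.002]
contact_force: [0.9, 0.5, 0.2]
width: 0.45
grasp_force: 0.0
5 [ 35  36  36  40  43  70  96 135 174 135  96  67  40  61  82 110 138 134
 130 118 105 106 107 115]
6 [ 38  36  34  34  35  34  34  34  34  38  43  52  62  74  87 115 144 144
 144 143 143 142 142 143]
7 [ 37  36  36  36  36  36  36  44  53  83 113  98  82  81  82 110 139 141
 144 144 143 143 144 143]
```

View pics/v7.png

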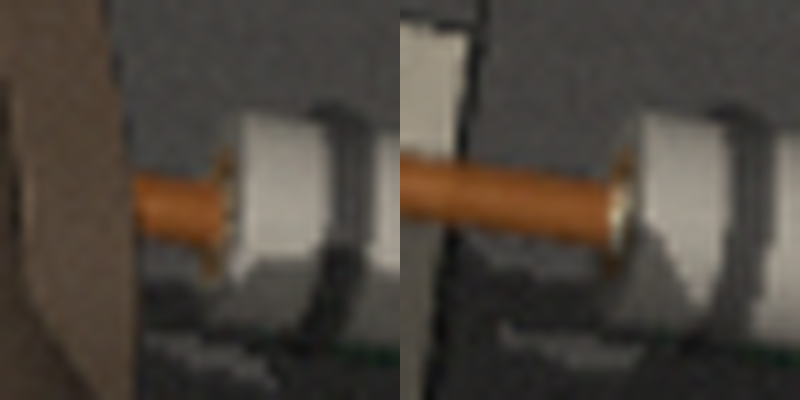

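The white ring now shows about half its width at the mouth (crop x 612–630), so it is flush, and the robot is clear. I'm handing in.

```bash
python3 -c "
from workcell import hand_in;print(hand_in())"
```

```text
the job is handed in; nothing more can be done
None
```

The amber bulb is in the green head's holder with its ring flush at the mouth to within about 1–2 mm, judged from the top camera; it is released, the arm is clear, and I handed in at about 20 s, having briefly loaded the stem to about 17 N while correcting its depth and viewed 12 pictures against the limit of 10.

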